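Set the bench timer by clicks and start it

ROBOT

A 6-joint arm with a two-finger parallel gripper is mounted at the origin on the work surface; the furniture and walls round the work are solid. World frame = base frame: x ahead of the robot, y to its left, z up, the work surface at z = 0. Lengths are in m, angles in degrees, forces in N, time in s.
With the tool pointing down it reaches from about 0.375 to 0.9 m from the base axis. Payload 3.1 kg.
Tool frame: the origin (TCP) lies between the finger pads, 19 mm behind the fingertips; this is the grasp point; z points along the fingers, y is the line along which they close (so a half turn about z gives the same grasp; the last joint's range is limited). The gripper opens to 87 mm and grips with 3 to 60 N. Pads are 19 mm wide; open, the fingers measure 117 mm over their backs; the gripper's body (75 mm by 190 mm) begins 51 mm behind the grasp point.
Start: joints at [-79.383, 30.224, 82.088, -0, 67.689, -10.227], TCP at [0.222, -0.584, 0.241] pointing down, gripper open.
Joint ranges: [-176.69, 176.69], [-43.24, 126.21], [12.49, 139.97], [-82, 262], [0, 151.66], [-163.58, 163.58]. Speed limits (degrees/s): [159.86, 159.86, 180, 180, 180, 180].

INTERFACE

Orientations are given as a 3x3 rotation matrix whose columns are the frame's x, y, z axes.
In Python, from rig import read_state, optics, order gives the robot as it stands.
- The arm moves only by the tool drive_tool, never from a script. Its argument "steps" is a list of rows, each a list of 7 numbers: the finger opening in mm, from 0 to 87, then the shift along the tool's x, y, z normalised to -1 to 1, where 1 is 0.12 m, then the turn, a rotation vector about the tool's x, y, z normalised to -1 to 1, where 1 is 1.5 rad. In form: [[jaw, tx, ty, tz, ax, ay, az], ...]. A call has 1 to 8 rows; each row is the pose to reach, as a shift and turn from the pose commanded when the call began, along the tool's axes at that moment; what a row does not reach only later rows make up. A row lasts 1/10 s, in which the tool goes at most 50 mm and 8.59 degrees, less where a joint would pass 70% of its speed; a pose out of reach is approached as far as the arm can. A call with a number of a shift or a turn outside -1 to 1 is refused whole. A call with a gripper value outside its range is refused whole. The fingers move at their own pace and stop on an object; the grip force is fixed at half the most. Time passes only in rows, so rows that repeat a pose let the fingers close. It gives the time, the measured TCP pose, the force, the opening and the grip force at its end, in the units of the state.
- read_state(): the state, without advancing time (a new reading comes with each control period).
- optics.capture(name): name is "scene" or "top" or "wrist"; returns a dict with "color" (480x640x3 uint8, blue, green, red), "range_z" (480x640 float32, m along the optical axis (not along the pixel's ray), 0 where there is no reading), "fx", "fy", "cx", "cy" (pixels), "rvec" (rotation vector, rad) and "tvec" (3), from world to camera coordinates, as OpenCV has them. Camera axes: x right, y down, z forward; pixel columns grow to the right and rows downward; lengths in m; the calibration is good to about 2 mm. A picture is of the moment at which its call begins.
- order.hand_in(): hands the job in; it is judged then, once.
The state is a dict: "time_s": time; "joint_positions": joint angles; "qvel": joint speeds; "tau": joint torques, N m; "position": TCP position; "tcp_rot": TCP orientation; "force": force on the tool from outside, world axes, zero at the start; "moment": the same for the moment, N m; "opening": opening from 0.0 (shut) to 1.0 (fully open); "grasp_force": force on a finger pad.
Only numpy, scipy, OpenCV 4.12 (cv2) and the standard library are available. Lean on these libraries where they do the work, as an engineer would, in place of code of your own. Each camera call takes 0.05 s, during which the arm holds its last target. There are 200 camera calls.

TASK

Turn the dial of the sloping bench timer to click five, counting clicks clockwise from the long tick, which is zero. Then press the timer's round start button all the way in and let it spring back, leaving the dial on click five. Do not push about or knock over the bottle and the roll of tape that stand beside the timer.

Things in the scene. Friction and masses are not known exactly. Their poses are not given: they have to be found in the camera images.
- timer: grey instrument case, 200 wide (y) x 130 along the slope x 75 thick, fixed to the table, its front turned partly towards the robot, partly to the robot's right. The normal of its sloping aluminium panel leans 28 degrees from vertical towards the timer's own -x (its front). Origin on the table under the middle of the case; x to its back, y to its left, z up. Middle of panel: 101 mm up
- dial (a joint): dial angle in rad, growing clockwise as seen facing the panel. 0 at the long tick (firm stop); one click each 0.5236 (30 degrees); click 5 is 2.618; last click, 8, is 4.189 (firm stop). A spring detent draws the dial into the nearest click and holds it; turning it over a click takes about 0.05 N m. Just after the start it settles on one of the clicks 0 to 3
- dial_grip (a point): on the dial's axis, 34 mm out from the panel: a good TCP point for gripping. Black disc 48 diameter, 4 to 13 mm out from the panel, with a straight grip bar on it 44 long x 14 wide, top 42 mm out; a white line on its top and one end is the pointer. Axes turn with the dial: z out of the panel, x along the bar to the pointer, y across the bar
- zero_tick (a point): outer end of the long black tick on the panel, click zero, 46 mm from the dial's axis, at lower left of the dial (120 degrees anticlockwise of the top of the slope). Eight short ticks follow clockwise, 30 degrees apart, one a click: click 4 is straight up the slope, click 5 is 30 degrees right of that. Axes: x up the slope, y left, z out of the panel
- start_button (a joint): how far the start button is pressed in, m: 0 out, 0.006 fully in; a spring pushes it back out, about 5 N when fully in
- start_button_top (a point): centre of the top of the round white start button, 32 diameter, 23 mm out from the panel, in a dark ring 48 diameter whose top is 13 mm out; on the same panel, 100 mm to the right of the dial; z out of the panel (pressed against z)
- masking_tape: loose roll of tape lying flat, 104 diameter x 25 high, origin under its centre
- bottle: loose white bottle standing upright, 55 diameter x 104 high, origin under its centre

How it is judged (in metres and radians):
On the way, in this order (a step that is already met when the one before it is completed fails the run):
1. the dial stands on click five (value of joint dial between 2.468 and 2.768 rad), for 0.3 s.
2. the start button is pressed in (at least 4.5 of its 6 mm) with the dial on click five (all of step 1 and value of joint start_button above 0.0045 m), for 0.05 s.
At the end, for the whole second after the job is handed in: The dial rests on click five (2.618 rad, within 0.15 rad) and the start button, after being pressed, is out again (less than 1.5 mm in) (all of step 1 and value of joint start_button below 0.0015 m); the robot touches nothing.
It fails at once if the start button is pressed (more than 3 mm) while the dial is not on click five (within 0.15 rad) (value of joint start_button above 0.003 m and (value of joint dial below 2.468 rad or value of joint dial above 2.768 rad)).
It fails at once if the bottle or the roll of tape beside the timer is moved by more than 40 mm (distance of any of masking_tape, bottle from where it was at the start of the episode above 0.04 m).
It fails at once if the bottle is knocked over (tilted more than 0.5 rad) (angle between bottle's own z axis and vertical above 0.5 rad).
It also fails if it takes over 72 s, if anything falls off the work surface, if the arm or the gripper's body presses on something with over 40 N, if the wrist force passes 120 N, or if a joint passes its speed limit or range.

## Working session

There is one attempt and no reset: what is moved stays moved. The work goes in short steps, Python scripts to look and compute and a tool call to move; the robot and the scene stay as the last step left them, time stands still between calls to the robot, and variables do not carry over. Pictures are saved under pics/ and viewed, at most 10 in all, crops included, and the job is handed in when it is done.

Besides the shell and the picture viewer there is one more tool, called after "Request:" as a command line: name --pt "numbers of a row" for each row, then --argument value for the rest. drive_tool: Moves the arm, as the interface text tells. Scaled input: -1 to 1 covers 0.12 m each way for a shift and 1.5 rad each way for a turn. Its arguments: {"type":"object","properties":{"steps":{"type":"array"}},"required":["steps"]}

```bash
mkdir -p pics
cat > h.py <<'E'
import numpy as np, cv2
from rig import read_state, optics, order
def cap(n):
    c=optics.capture(n); c['R']=cv2.Rodrigues(np.array(c['rvec'],float))[0]; c['t']=np.array(c['tvec'],float).ravel(); return c
def pts(c):
    v,u=np.mgrid[0:480,0:640]; z=c['range_z']
    P=np.stack([(u-c['cx'])/c['fx']*z,(v-c['cy'])/c['fy']*z,z],-1)
    return (P-c['t'])@c['R']
E
python3 - <<'E'
from h import *
s=read_state(); print(s['time_s'],s['position'],s['tcp_rot'],s['opening'])
for n in ('scene','top'):
    c=cap(n); cv2.imwrite(f'pics/{n}1.png',c['color']); np.savez(f'{n}.npz',**c)
    print(n,c['fx'],-c['R'].T@c['t'],c['R'][2])
E
```

```text
0.0 [ 0.22228576 -0.58341313  0.24031368] [[ 9.34549639e-01  3.55832579e-01 -3.83741089e-04]
 [ 3.55832591e-01 -9.34547457e-01  2.05382862e-03]
 [ 3.72194876e-04 -2.05595238e-03 -9.99997817e-01]] 0.9986287067285403
scene 481.4300279765486 [0.153549   0.51337319 0.70169596] [ 0.38088431 -0.59489711 -0.70783089]
top 615.820140442765 [ 0.32632148 -0.0043973   1.22439623] [ 0.11596133  0.00381375 -0.99324641]
```

View pics/top1.png

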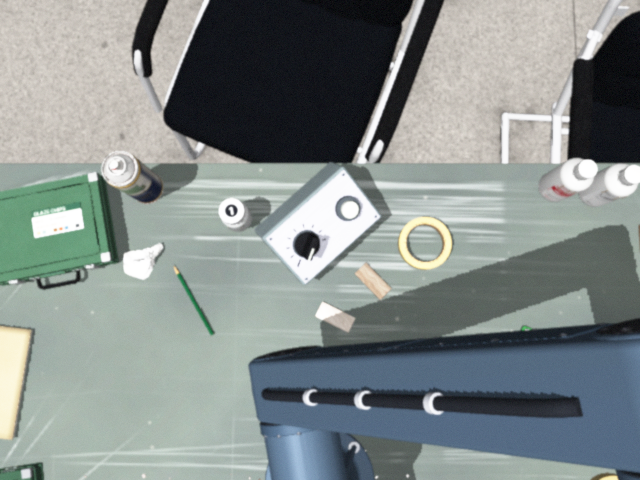

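View pics/scene1.png

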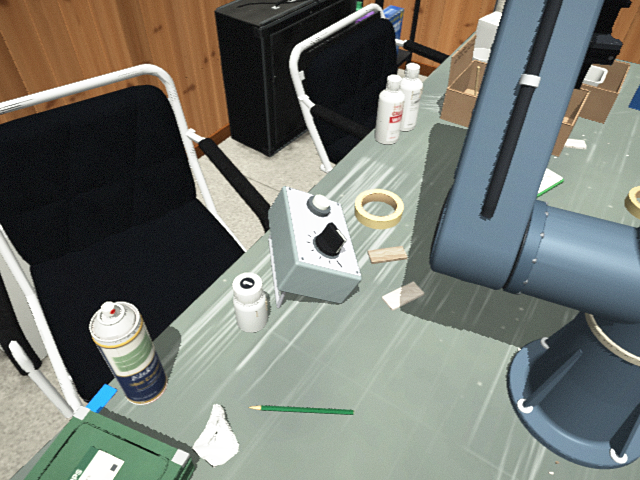

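The top view shows the timer with its dial at about (306,245) and the button at (348,207). The tape is at (425,243) and the bottle at (235,213). The scene view shows the dial at (328,238) and the button at (318,204). Next I'll measure the panel plane, axis points and pointer.

```bash
cat > m.py <<'E'
from h import *
def panel(c,roi):
    P=pts(c); x0,y0,x1,y1=roi
    m=np.zeros((480,640),bool); m[y0:y1,x0:x1]=1
    hsv=cv2.cvtColor(c['color'],cv2.COLOR_BGR2HSV)
    m&=(hsv[...,2]>150)&(hsv[...,1]<40)&(P[...,2]>.05)&(P[...,2]<.15)&(c['range_z']>0)
    Q=P[m]; rng=np.random.default_rng(0); best=None;bn=0
    for _ in range(300):
        a=Q[rng.choice(len(Q),3,False)]; n=np.cross(a[1]-a[0],a[2]-a[0]); L=np.linalg.norm(n)
        if L<1e-6: continue
        n/=L; n*=np.sign(n[2]); 
        if n[2]<.8: continue
        k=np.abs((Q-a[0])@n)<.0025
        if k.sum()>bn: bn=k.sum(); best=k
    I=Q[best]; o=I.mean(0); n=np.linalg.svd(I-o,full_matrices=False)[2][2]; n*=np.sign(n[2])
    return P,o,n,bn
E
python3 - <<'E'
from m import *
L=lambda n:(lambda d:{k:d[k] for k in d.files})(np.load(n+'.npz'))
for name,roi in (('top',(255,160,390,290)),('scene',(265,180,365,310))):
    c=L(name); P,o,n,bn=panel(c,roi)
    print(name,'n',n.round(3),'tilt',np.degrees(np.arccos(n[2])).round(1),'front az',np.degrees(np.arctan2(n[1],n[0])).round(1),bn,'mean',o.round(3))
    x0,y0,x1,y1=roi; R=P[y0:y1,x0:x1]; h=(R-o)@n
    g=cv2.cvtColor(c['color'],cv2.COLOR_BGR2HSV)[y0:y1,x0:x1]; zz=(R[...,2]>.05)
    for nm,m in (('inplane',(abs(h)<.003)&zz&(g[...,2]>150)),('high38+',(h>.036)&(h<.05)&zz),('18-28',(h>.018)&(h<.029)&zz&(g[...,2]>150)),('disc',(h>.009)&(h<.018)&zz)):
        k,lab,st,ce=cv2.connectedComponentsWithStats(m.astype(np.uint8))
        for i in range(1,k):
            if st[i,4]>25:
                q=R[lab==i]; print(nm,st[i,4],'px',ce[i].round(0)+[x0,y0],'mean',q.mean(0).round(4),'h',h[lab==i].mean().round(4),'min',q.min(0).round(3),'max',q.max(0).round(3))
c=L('top');P=pts(c)
for nm,roi in (('tape',(390,210,460,275)),('bottle',(215,190,255,235))):
    x0,y0,x1,y1=roi;R=P[y0:y1,x0:x1].reshape(-1,3); q=R[R[:,2]>(.015 if nm=='tape' else .08)]; print(nm,q.min(0).round(3),q.max(0).round(3))
im=cv2.resize(c['color'][170:290,250:390],None,fx=5,fy=5,interpolation=cv2.INTER_CUBIC); cv2.imwrite('pics/topcrop.png',im)
E
```

```text
top n [-0.35  -0.318  0.881] tilt 28.2 front az -137.7 4290 mean [ 0.477 -0.006  0.102]
inplane 4765 px [322. 226.] mean [ 0.4772 -0.0045  0.102 ] h -0.0001 min [ 0.372 -0.114  0.068] max [0.582 0.1   0.134]
high38+ 182 px [312. 249.] mean [0.4322 0.0143 0.1369] h 0.0404 min [0.412 0.003 0.129] max [0.453 0.028 0.145]
18-28 216 px [349. 209.] mean [ 0.5059 -0.0542  0.1202] h 0.0216 min [ 0.492 -0.068  0.11 ] max [ 0.52 -0.04  0.13]
disc 247 px [346. 207.] mean [ 0.5107 -0.049   0.1134] h 0.0124 min [ 0.488 -0.074  0.098] max [ 0.531 -0.03   0.125]
disc 208 px [302. 242.] mean [0.4459 0.0323 0.117 ] h 0.0123 min [0.422 0.005 0.106] max [0.465 0.045 0.124]
disc 28 px [317. 248.] mean [0.4362 0.005  0.1028] h 0.0119 min [0.426 0.001 0.098] max [0.446 0.01  0.109]
scene n [-0.35  -0.311  0.884] tilt 27.9 front az -138.4 3165 mean [0.47  0.009 0.105]
inplane 3242 px [318. 235.] mean [0.4704 0.0091 0.1056] h 0.0 min [ 0.372 -0.112  0.069] max [0.581 0.101 0.131]
high38+ 161 px [336. 232.] mean [0.4308 0.0146 0.1374] h 0.0403 min [0.411 0.    0.129] max [0.452 0.026 0.144]
18-28 136 px [321. 201.] mean [ 0.5038 -0.0536  0.1211] h 0.0215 min [ 0.49  -0.071  0.112] max [ 0.518 -0.04   0.129]
disc 186 px [318. 206.] mean [ 0.505  -0.0439  0.1148] h 0.0125 min [ 0.486 -0.071  0.099] max [ 0.53  -0.031  0.124]
disc 229 px [325. 244.] mean [0.4411 0.0314 0.1163] h 0.0128 min [0.42  0.014 0.101] max [0.464 0.044 0.124]
tape [ 0.326 -0.256  0.015] [ 0.506 -0.004  1.224]
bottle [ 0.326 -0.004  0.081] [0.53  0.186 1.224]
```

View pics/topcrop.png

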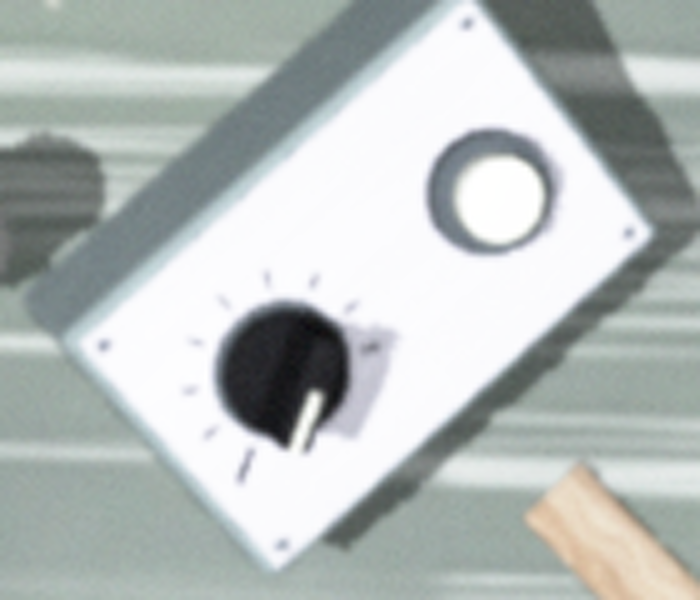

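The crop shows the pointer line from (318,395) to (297,450). It runs parallel to the line from the disc centre (283,370) through the long tick (246,466), so the dial is at click 0. The geometry is consistent: tilt is 28°, the dial-to-button distance is 99.5 mm, and the panel middle is 101 mm up.

```bash
cat > go.py <<'E'
from h import *
from scipy.spatial.transform import Rotation as Ro
t,a=np.radians(28),np.radians(42)
ux=np.array([np.cos(a)*np.cos(t),np.sin(a)*np.cos(t),np.sin(t)]); l=np.array([-np.sin(a),np.cos(a),0]); n=np.cross(ux,l)
D=np.array([.446,.027,.1012]); B=np.array([.5125,-.0475,.1014])
def frame(deg):   # tool for dial at deg clockwise of zero tick
    b=np.radians(120-deg); x=-(np.cos(b)*ux+np.sin(b)*l); z=-n
    return np.stack([x,np.cross(z,x),z],1)
def need(p,R):
    s=read_state(); T=np.array(s['tcp_rot'])
    print('t',s['time_s'],'shift',(T.T@(p-s['position'])/.12).round(3),'turn',(Ro.from_matrix(T.T@R).as_rotvec()/1.5).round(3),'J',np.round(s['joint_positions'],0),'F',np.round(s['force'],1))
E
python3 -c "
from go import *
print(n); need(D+.11*n,frame(0))"
```

```text
[-0.34888536 -0.31413779  0.88294759]
t 0.1 shift [ 3.151 -3.935  0.359] turn [0.215 0.252 0.443] J [-79.  30.  82.  -0.  68. -10.] F [-0.6 -0.3 -0.2]
```

Request:
drive_tool --pt "87 0.79 -0.98 0 0 0 0" --pt "87 0.79 -0.98 0 0 0 0" --pt "87 0.79 -0.98 0 0 0 0" --pt "87 0.79 -0.98 0 0 0 0"

```text
time_s: 0.5
position: [0.2696, -0.4324, 0.2402]
tcp_rot: [[0.933, 0.36, -0.002], [0.36, -0.933, 0.009], [0.002, -0.009, -1.0]]
force: [1.0, -0.1, -0.1]
opening: 1.002
grasp_force: 0.0
```

Request:
drive_tool --pt "87 0.79 -0.98 0 0 0 0" --pt "87 0.79 -0.98 0 0 0 0" --pt "87 0.79 -0.98 0 0 0 0" --pt "87 0.79 -0.98 0 0 0 0"

```text
time_s: 0.9
position: [0.3155, -0.2904, 0.2406]
tcp_rot: [[0.933, 0.361, -0.003], [0.361, -0.933, 0.006], [-0.0, -0.007, -1.0]]
force: [-0.6, -0.5, 0.7]
opening: 1.001
grasp_force: 0.0
```

Request:
drive_tool --pt "87 0.79 -0.98 0 0 0 0" --pt "87 0.79 -0.98 0 0 0 0" --pt "87 0.79 -0.98 0 0 0 0" --pt "87 0.79 -0.98 0 0 0 0"

```text
time_s: 1.3
position: [0.3627, -0.1483, 0.241]
tcp_rot: [[0.932, 0.363, -0.002], [0.363, -0.932, 0.003], [-0.0, -0.003, -1.0]]
force: [-0.8, -1.1, -0.8]
opening: 1.0
grasp_force: 0.0
```

```bash
python3 -c "
from go import *
need(D+.11*n,frame(0))"
```

```text
t 1.3 shift [ 0.775 -0.956  0.358] turn [0.213 0.254 0.447] J [-39.  12. 113.   0.  55.  30.] F [-0.8 -1.1 -0.8]
```

Request:
drive_tool --pt "87 0.77 -0.95 0 0 0 -0.8" --pt "87 0.77 -0.95 0 0 0 -0.8" --pt "87 0.77 -0.95 0 0 0 -0.8" --pt "87 0.77 -0.95 0 0 0 -0.8" --pt "87 0.77 -0.95 0 0 0 -0.8" --pt "87 0.77 -0.95 0 0 0 -0.8" --pt "87 0.77 -0.95 0 0 0 -0.8" --pt "87 0.77 -0.95 0 0 0 -0.8"

```text
time_s: 2.1
position: [0.4095, -0.0152, 0.2413]
tcp_rot: [[0.001, 1.0, 0.001], [1.0, -0.001, -0.001], [-0.001, 0.001, -1.0]]
force: [-0.3, 0.3, 0.6]
opening: 0.998
grasp_force: 0.0
```

```bash
sed -i 's/x=-(np.cos/x=(np.cos/' go.py; python3 -c "
from go import *
need(D+.12*n,frame(0))"
```

```text
t 2.1 shift [ 0.038 -0.045  0.284] turn [-0.346  0.037 -0.821] J [-18.  14. 111.  -0.  55. -18.] F [-0.3  0.3  0.6]
```

Request:
drive_tool --pt "87 0.038 -0.045 0.284 -0.346 0.037 -0.821" --pt "87 0.038 -0.045 0.284 -0.346 0.037 -0.821" --pt "87 0.038 -0.045 0.284 -0.346 0.037 -0.821" --pt "87 0.038 -0.045 0.284 -0.346 0.037 -0.821" --pt "87 0.038 -0.045 0.284 -0.346 0.037 -0.821" --pt "87 0.038 -0.045 0.284 -0.346 0.037 -0.821" --pt "87 0.038 -0.045 0.284 -0.346 0.037 -0.821" --pt "87 0.038 -0.045 0.284 -0.346 0.037 -0.821"

```text
time_s: 2.9
position: [0.4037, -0.0108, 0.2071]
tcp_rot: [[-0.794, 0.522, 0.312], [0.593, 0.778, 0.208], [-0.134, 0.351, -0.927]]
force: [-0.4, 0.1, -0.4]
opening: 0.998
grasp_force: 0.0
```

```bash
python3 -c "
from go import *
need(D+.12*n,frame(0))
for k in ('wrist',):
    c=cap(k); cv2.imwrite('pics/w1.png',c['color']); np.savez('w1.npz',**c)
q=c['R']@(D+.042*n)+c['t']; print(q[:2]/q[2]*c['fx']+[c['cx'],c['cy']])
"
```

```text
t 2.9 shift [-0.002  0.003  0.001] turn [-0.08   0.007 -0.193] J [ -33.   13.  126.   36.   36. -116.] F [-0.4  0.1 -0.4]
[334.25368202 249.9847643 ]
```

View pics/w1.png

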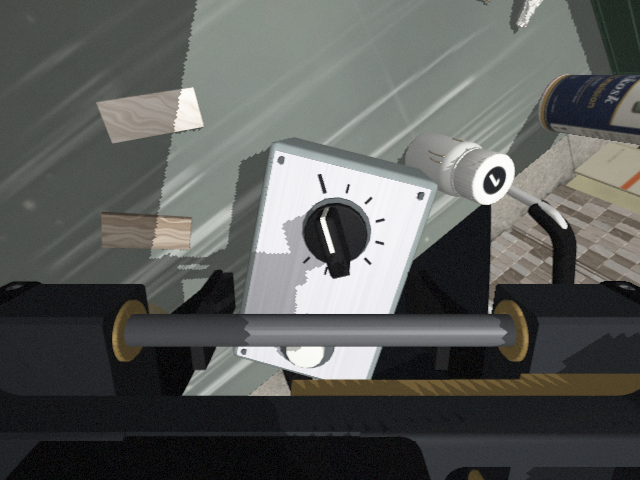

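The wrist view shows the pointer end near (326,212) facing the long tick at (321,183), so the dial is on click 0. The bar centre is near (334,245), against a predicted (334,250). I'll check that with depth.

Request:
drive_tool --pt "87 0 0 0 -0.08 0.007 -0.193" --pt "87 0 0 0 -0.08 0.007 -0.193" --pt "87 0 0 0 -0.08 0.007 -0.193"

```text
time_s: 3.25
position: [0.4036, -0.0112, 0.2068]
tcp_rot: [[-0.907, 0.238, 0.348], [0.352, 0.882, 0.313], [-0.233, 0.406, -0.884]]
force: [0.1, 0.0, -0.1]
opening: 1.002
grasp_force: 0.0
```

```bash
python3 -c "
from go import *
c=cap('wrist'); P=pts(c); h=(P-D)@n; d=np.linalg.norm(P-D-h[...,None]*n,axis=-1)
for lo,hi in ((-.006,.003),(.035,.05)):
    m=(d<(.06 if lo<0 else .035))&(h>lo)&(h<hi)&(c['range_z']>0); q=P[m]; print(m.sum(),'h',np.median(h[m]).round(4))
(x,y),(w,hh),an=cv2.minAreaRect(np.stack([(q-D)@ux,(q-D)@l],1).astype(np.float32)); print('bar centre up,left',x,y,w,hh,an,((q-D)@ux).mean(),((q-D)@l).mean())
need(D+.036*n,frame(0))
"
```

```text
13961 h 0.0007
1297 h 0.0414
bar centre up,left -0.002504215808585286 0.00022491998970508575 0.013802512548863888 0.04410363733768463 29.540313720703125 -0.0030489656008477308 0.001202520686841345
t 3.3 shift [-0.003  0.009  0.7  ] turn [-0.001 -0.    -0.003] J [ -39.   15.  128.   44.   41. -146.] F [ 0.7 -1.2 -0.4]
```

Request:
drive_tool --pt "60 0.003 -0.002 0.3 0 0 0" --pt "60 0.003 -0.002 0.6 0 0 0" --pt "60 0.003 -0.002 0.7 0 0 0" --pt "60 0.003 -0.002 0.7 0 0 0"

```text
time_s: 3.7
position: [0.4319, 0.0172, 0.131]
tcp_rot: [[-0.908, 0.241, 0.344], [0.353, 0.881, 0.315], [-0.228, 0.407, -0.884]]
force: [0.5, -0.2, 0.5]
opening: 0.74
grasp_force: 0.0
```

Request:
drive_tool --pt "0 0 0 0 0 0 0" --pt "0 0 0 0 0 0 0" --pt "0 0 0 0 0 0 0" --pt "0 0 0 0 0 0 0" --pt "0 0 0 0 0 0 0" --pt "0 0 0 0 0 0 0"

```text
time_s: 4.3
position: [0.4317, 0.0172, 0.1328]
tcp_rot: [[-0.907, 0.238, 0.348], [0.352, 0.882, 0.314], [-0.232, 0.407, -0.884]]
force: [-0.3, -1.0, 0.2]
opening: 0.231
grasp_force: 0.0
```

Request:
drive_tool --pt "0 0 0 0 0 0 0" --pt "0 0 0 0 0 0 0" --pt "0 0 0 0 0 0 0" --pt "0 0 0 0 0 0 0"

```text
time_s: 4.7
position: [0.4312, 0.0151, 0.1319]
tcp_rot: [[-0.907, 0.24, 0.347], [0.352, 0.884, 0.308], [-0.232, 0.401, -0.886]]
force: [-5.0, -7.5, -0.4]
opening: 0.158
grasp_force: 30.0
```

Request:
drive_tool --pt "0 0 -0.018 0 0 0 0" --pt "0 0 -0.018 0 0 0 0" --pt "0 0 -0.018 0 0 0 0.07" --pt "0 0 -0.018 0 0 0 0.14" --pt "0 0 -0.018 0 0 0 0.21" --pt "0 0 -0.018 0 0 0 0.28" --pt "0 0 -0.018 0 0 0 0.35" --pt "0 0 -0.018 0 0 0 0.35"

```text
time_s: 5.5
position: [0.4316, 0.0157, 0.1322]
tcp_rot: [[-0.665, 0.661, 0.348], [0.747, 0.585, 0.315], [0.004, 0.47, -0.883]]
force: [-0.8, -1.4, 5.1]
opening: 0.159
grasp_force: 30.0
```

```bash
python3 -c "
from go import *
need(D+.036*n,frame(150)); s=read_state(); T=np.array(s['tcp_rot']);print(np.round(T.T@s['force'],1),s['moment']); p=s['position']-D; print('up,left,out',p@ux,p@l,p@n)"
```

```text
t 5.5 shift [-0.011  0.013 -0.   ] turn [-1.000e-03 -1.000e-03  1.391e+00] J [ -32.   28.  130.   65.   30. -133.] F [-0.8 -1.4  5.1]
[-0.5  1.  -5.2] [-0.00982271 -0.16832217 -0.01666321]
up,left,out -0.0015687934341289001 0.0012727715343552985 0.035988320636436054
```

Request:
drive_tool --pt "0 0 0 0 0 0 0.08" --pt "0 0 0 0 0 0 0.16" --pt "0 0 0 0 0 0 0.24" --pt "0 0 0 0 0 0 0.32" --pt "0 0 0 0 0 0 0.4" --pt "0 0 0 0 0 0 0.48" --pt "0 0 0 0 0 0 0.48" --pt "0 0 0 0 0 0 0.48"

```text
time_s: 6.3
position: [0.4327, 0.0161, 0.1328]
tcp_rot: [[-0.066, 0.934, 0.351], [0.947, -0.052, 0.317], [0.314, 0.353, -0.881]]
force: [2.3, 2.0, 7.3]
opening: 0.155
grasp_force: 30.0
```

```bash
python3 -c "
from go import *
need(D+.036*n,frame(150)); s=read_state(); T=np.array(s['tcp_rot']);print(np.round(T.T@s['force'],1)); p=s['position']-D; print('up,left,out',p@ux,p@l,p@n)"
```

```text
t 6.3 shift [-0.003  0.006 -0.   ] turn [-0.    -0.003  0.912] J [-32.  28. 129.  65.  30. -92.] F [2.3 2.  7.3]
[ 4.   4.6 -5. ]
up,left,out -0.00028173075055105794 0.0007594658640088011 0.0359931857356003
```

Request:
drive_tool --pt "0 0 0 0 0 0 0.08" --pt "0 0 0 0 0 0 0.16" --pt "0 0 0 0 0 0 0.24" --pt "0 0 0 0 0 0 0.32" --pt "0 0 0 0 0 0 0.4" --pt "0 0 0 0 0 0 0.48" --pt "0 0 0 0 0 0 0.48"

```text
time_s: 7.0
position: [0.434, 0.0155, 0.1332]
tcp_rot: [[0.568, 0.744, 0.353], [0.676, -0.666, 0.316], [0.47, 0.059, -0.881]]
force: [5.9, 2.8, 6.2]
opening: 0.161
grasp_force: 30.0
```

```bash
python3 -c "
from go import *
need(D+.036*n,frame(150)); s=read_state(); T=np.array(s['tcp_rot']);print(np.round(T.T@s['force'],1)); p=s['position']-D; print('up,left,out',p@ux,p@l,p@n)"
```

```text
t 7.0 shift [-0.002 -0.005  0.   ] turn [ 0.    -0.003  0.431] J [-32.  28. 129.  65.  30. -51.] F [5.9 2.8 6.2]
[ 8.2  2.9 -2.5]
up,left,out 0.00035137212784326806 -0.0005516242915104674 0.036016069475405685
```

Request:
drive_tool --pt "0 0.01 0 0 0 0 0.08" --pt "0 0.01 0 0 0 0 0.16" --pt "0 0.01 0 0 0 0 0.24" --pt "0 0.01 0 0 0 0 0.32" --pt "0 0.01 0 0 0 0 0.4" --pt "0 0.01 0 0 0 0 0.432" --pt "0 0.01 0 0 0 0 0.432" --pt "0 0.01 0 0 0 0 0.432"

```text
time_s: 7.8
position: [0.4348, 0.0145, 0.1331]
tcp_rot: [[0.901, 0.252, 0.353], [0.141, -0.94, 0.311], [0.41, -0.231, -0.882]]
force: [5.3, -3.1, 4.7]
opening: 0.157
grasp_force: 30.0
```

```bash
python3 -c "
from go import *
need(D+.036*n,frame(150)); s=read_state(); T=np.array(s['tcp_rot']);print(np.round(T.T@s['force'],1)); p=s['position']-D; print('up,left,out',p@ux,p@l,p@n)"
```

```text
t 7.8 shift [-0.009 -0.012 -0.   ] turn [ 0.002 -0.002  0.001] J [-32.  28. 129.  65.  30. -13.] F [ 5.3 -3.1  4.7]
[ 6.3  3.1 -3.3]
up,left,out 0.00024981467934370206 -0.001811197164739045 0.03600326990912485
```

Request:
drive_tool --pt "45 0 0 0 0 0 0" --pt "45 0 0 0 0 0 0" --pt "45 0 0 0 0 0 0" --pt "45 0 0 0 0 0 0" --pt "45 0 0 0 0 0 0" --pt "45 0 0 0 0 0 0"

```text
time_s: 8.4
position: [0.4315, 0.0165, 0.1321]
tcp_rot: [[0.903, 0.252, 0.347], [0.141, -0.939, 0.315], [0.405, -0.235, -0.884]]
force: [-0.1, -0.5, -0.6]
opening: 0.507
grasp_force: 0.0
```

Request:
drive_tool --pt "45 0 0 -0.2 0 0 0" --pt "45 0 0 -0.5 0 0 0" --pt "45 0 0 -0.7 0 0 0" --pt "45 0 0 -0.7 0 0 0"

```text
time_s: 8.8
position: [0.403, -0.0113, 0.2083]
tcp_rot: [[0.902, 0.252, 0.351], [0.142, -0.94, 0.311], [0.408, -0.23, -0.883]]
force: [0.2, 0.3, -0.5]
opening: 0.516
grasp_force: 0.0
```

```bash
python3 -c "
from go import *
c=cap('wrist'); P=pts(c); cv2.imwrite('pics/w2.png',c['color']); h=(P-D)@n
def sel(C,r,lo,hi):
    d=P-C-h[...,None]*n; m=(np.linalg.norm(d,axis=-1)<r)&(h>lo)&(h<hi)&(c['range_z']>0); q=P[m]; return np.stack([(q-D)@ux,(q-D)@l],1).astype(np.float32),h[m]
q,_=sel(D,.035,.035,.05); print('bar',cv2.minAreaRect(q))
q,hh=sel(B,.026,.018,.028); print('button',len(q),cv2.minEnclosingCircle(q) if len(q) else 0,np.median(hh)if len(q) else 0, 'exp',(B-D)@ux,(B-D)@l)
need(B+.08*n,frame(150))"
```

```text
bar ((-0.0011758673936128616, -0.00022660382091999054), (0.013668561354279518, 0.04416317865252495), 60.48451232910156)
button 1659 ((-0.0014576249523088336, -0.09966863691806793), 0.015910621732473373) 0.02231847271555716 exp -0.0002867437585501987 -0.09986147482092991
t 8.85 shift [0.421 0.723 0.337] turn [ 0.002 -0.     0.001] J [-39.  15. 128.  44.  41.   4.] F [-0.5  0.  -0.1]
```

View pics/w2.png

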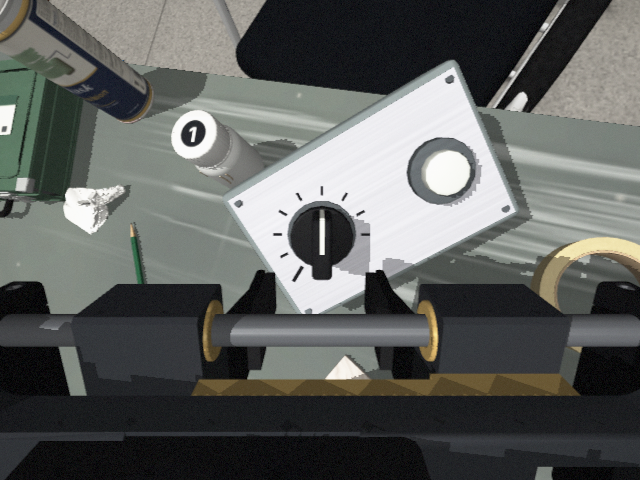

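The picture shows the pointer at (322,190), on the fifth tick after the long tick (299,272), so the dial is on click five. The button top is at (446,171), and depth puts it 99.7 mm right of the dial axis. Next I'll close the fingers and hover over the button.

Request:
drive_tool --pt "0 0.2 0.35 0 0 0 0" --pt "0 0.42 0.72 0 0 0 0" --pt "0 0.42 0.72 0.34 0 0 0" --pt "0 0.42 0.72 0.34 0 0 0" --pt "0 0.42 0.72 0.34 0 0 0" --pt "0 0.42 0.72 0.34 0 0 0" --pt "0 0.42 0.72 0.34 0 0 0" --pt "0 0.42 0.72 0.34 0 0 0"

```text
time_s: 9.65
position: [0.4839, -0.0713, 0.1716]
tcp_rot: [[0.903, 0.252, 0.349], [0.142, -0.939, 0.313], [0.406, -0.233, -0.883]]
force: [0.4, 0.5, 0.2]
opening: 0.006
grasp_force: 0.0
```

```bash
python3 -c "
from go import *
need(B-.0007*ux+.036*n,frame(150)); print(read_state()['opening'])"
```

```text
t 9.65 shift [0.    0.014 0.362] turn [0.001 0.    0.001] J [-38.  25. 117.  44.  41.   5.] F [0.4 0.5 0.2]
0.005757315944441973
```

Request:
drive_tool --pt "0 0 0.012 0.2 0 0 0" --pt "0 0 0.012 0.3 0 0 0" --pt "0 0 0.012 0.34 0 0 0" --pt "0 0 0.012 0.36 0 0 0" --pt "0 0 0.012 0.36 0 0 0" --pt "0 0 0.012 0.36 0 0 0"

```text
time_s: 10.25
position: [0.4994, -0.0594, 0.1329]
tcp_rot: [[0.903, 0.252, 0.348], [0.142, -0.939, 0.313], [0.406, -0.234, -0.883]]
force: [-2.5, -2.0, 4.5]
opening: 0.008
grasp_force: 2.4
```

```bash
python3 -c "
from go import *
need(B+.036*n,frame(150)); s=read_state(); T=np.array(s['tcp_rot']);print(np.round(T.T@s['force'],1),(s['position']-B)@n)"
```

```text
t 10.25 shift [ 0.006 -0.004  0.001] turn [0.    0.001 0.001] J [-36.  31. 117.  50.  37.   0.] F [-2.5 -2.   4.5]
[-0.7  0.2 -5.5] 0.03616191960729984
```

Request:
drive_tool --pt "0 0 0 0.01 0 0 0" --pt "0 0 0 0.02 0 0 0" --pt "0 0 0 0.02 0 0 0"

```text
time_s: 10.55
position: [0.4996, -0.0592, 0.1324]
tcp_rot: [[0.902, 0.253, 0.35], [0.142, -0.939, 0.313], [0.407, -0.232, -0.883]]
force: [-14.8, -8.5, 26.6]
opening: 0.007
grasp_force: 15.6
```

The force rose sharply to about 32 N with almost no travel, so the button is on its stop. I'll back off and check.

Request:
drive_tool --pt "0 0 0 -0.1 0 0 0" --pt "0 0 0 -0.4 0 0 0" --pt "0 -0.4 -0.4 -0.6 0 0 0" --pt "0 -0.4 -0.7 -0.7 0 0 0" --pt "0 -0.4 -0.7 -0.7 0 0 0" --pt "0 -0.4 -0.7 -0.7 0 0 0"

```text
time_s: 11.15
position: [0.4058, -0.0118, 0.2052]
tcp_rot: [[0.903, 0.253, 0.348], [0.142, -0.939, 0.313], [0.406, -0.233, -0.884]]
force: [1.5, -0.7, 0.2]
opening: 0.002
grasp_force: 0.0
```

```bash
python3 -c "
from go import *
c=cap('wrist'); P=pts(c); h=(P-D)@n
def sel(C,r,lo,hi):
    d=P-C-h[...,None]*n; m=(np.linalg.norm(d,axis=-1)<r)&(h>lo)&(h<hi)&(c['range_z']>0); q=P[m]; return np.stack([(q-D)@ux,(q-D)@l],1).astype(np.float32),h[m]
q,_=sel(D,.035,.035,.05); print('bar',cv2.minAreaRect(q))
q,hh=sel(B,.014,.01,.028); print('button',len(q),np.median(hh))
s=read_state(); print(s['force'],s['time_s'],s['position'])"
```

```text
bar ((0.002048811875283718, -0.0024114493280649185), (0.013655404560267925, 0.036691755056381226), 59.75631332397461)
button 1390 0.022529642321071526
[ 0.30660101 -0.07893625 -0.22249784] 11.2 [ 0.40722012 -0.01318065  0.20499036]
```

```bash
python3 -c "
from h import *
print(order.hand_in())"
```

```text
the job is handed in; nothing more can be done
None
```

I turned the dial to click five, pressed the start button to its stop and let it spring back out; the dial still read click five, the arm stayed well clear of the bottle and tape, and the job is handed in (no verdict was returned).

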